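# Set the grinder to the house mark and lock the knob

## Task

The coffee grinder's grind knob was left loose after cleaning: turn it clockwise until its white pointer line meets the red mark. Then, pulling up lightly, ease it on clockwise until the lock tooth finds the first slot past the mark, and pull the knob fully up so that it stays locked with its green band showing. Let go of it, and do not tip, lift or drag the grinder, or disturb the jug under it or the things around.

Things in the scene. Friction and masses are not known exactly. Their poses are not given: they have to be found in the camera images.
- grinder: electric coffee grinder, 212 x 134 mm, 199 mm high, about 3.5 kg, loose on rubber feet: dark base and rear column with a clear bean hopper, cream round head in front with the knob on top. Origin: middle of the underside; x runs from front to back, z up. Knob axis at x = -55 mm, hopper (94 mm across, 199 mm high) at x = +55 mm. Pulling its knob up with over about 22 N tips it
- grinder_front (a point): middle of the lower front edge of the grinder, at counter height, 104 mm in front of its origin
- knob_grip (a point): on the knob's axis, 11 mm below the top of the bar handle: 183 mm above the counter when the knob is down. It moves up with the knob
- pointer (a point): white pointer line on the knob's skirt, 26 mm from the axis. At the start it stands 26 to 60 degrees counterclockwise (seen from above) of the red mark
- mark (a point): red mark on the black index ring (85 mm across, does not turn) round the knob, 36 mm from the axis; x points to the axis, y clockwise past the mark seen from above. Hidden lock slots lie 30 degrees apart; the right one is the first past the mark: the pointer is then 4 to 24 degrees clockwise of it (it takes the tooth only within about 1 degree). Where exactly must be felt
- knob_lift (a joint): how far the knob is pulled up, in m: 0 = down, free to turn; 0.007 = locked. A spring catch resists with about 8 N at first, less up to 3.5 mm, then snaps the knob up and holds it (a push down frees it). Off a slot the lock tooth stops the knob hard after 2 mm and it falls back when let go; in a slot it rises fully and can no longer turn
- catch_jug: small steel jug, 64 mm high, loose on the grinder's base under the head; origin: middle of its underside
- scoop: steel coffee scoop, 48 x 99 x 32 mm, bystander; origin: middle of its underside
- timer_box: white kitchen timer, 62 x 62 x 18 mm, bystander; origin: middle of its underside
- sugar: white china sugar pot, 84 mm across, 128 mm high, bystander; origin: middle of its underside
- grind_knob: black knob that turns and slides on a vertical axis: a bar handle 46 mm long, 14 mm thick, 30 mm high (164 to 194 mm above the counter when down) on a skirt disc 61 mm across. The bar lies along the line from axis to pointer: fingers close square to it. Turning takes about 0.15 N m; it stays where left. Origin: on the axis, 146 mm above the counter when down; its -x points to the pointer

How it is judged (in metres and radians):
On the way:
1. the knob, still down, is turned until its pointer is within about 9 degrees of the red mark (y of pointer in the frame of mark between -0.004 and 0.004 m and distance between pointer and mark below 0.025 m and value of joint knob_lift below 0.004 m), for 0.1 s.
At the end, for the whole second after the job is handed in: The knob is up by more than 5.5 of its 7 mm and stays there, with its pointer in the first slot past the red mark (0 to 28 degrees clockwise of it); the grinder stands upright (within 1 degree), at rest and within 20 mm of where it stood (value of joint knob_lift above 0.0055 m and y of pointer in the frame of mark between 0 and 0.0125 m and distance between pointer and mark below 0.03 m and angle between grinder's own z axis and vertical below 0.02 rad and distance of grinder from where it was at the start of the episode below 0.02 m and linear speed of grinder below 0.02 m/s); the robot touches nothing.
It fails at once if the grinder is tipped or lifted: its front edge rises more than 4 mm, or it leans more than 1.7 degrees (height (world z) of grinder_front above 0.004 m or angle between grinder's own z axis and vertical above 0.03 rad).
It fails at once if the grinder is dragged or twisted round: its middle moves more than 20 mm or its front edge more than 25 mm (distance of grinder from where it was at the start of the episode above 0.02 m or distance of grinder_front from where it was at the start of the episode above 0.025 m).
It fails at once if the jug under the grinder is tipped, or moved more than 40 mm (angle between catch_jug's own z axis and vertical above 0.35 rad or distance of catch_jug from where it was at the start of the episode above 0.04 m).
It fails at once if the scoop, timer or sugar pot is moved more than 30 mm (distance of any of scoop, timer_box, sugar from where it was at the start of the episode above 0.03 m).
It also fails if it takes over 67 s, if anything falls off the work surface, if the arm or the gripper's body presses on something with over 40 N, if the wrist force passes 120 N, or if a joint passes its speed limit or range.

## Robot

A 6-joint arm with a two-finger parallel gripper is mounted at the origin on a cart in front of the work surface, level with it; the furniture and walls round the work are solid. World frame = base frame: x ahead of the robot, y to its left, z up, the work surface at z = 0. Lengths are in mm, angles in rad, forces in N, time in s.
With the tool pointing down it reaches from about 400 to 825 mm from the base axis. Payload 7 kg.
Tool frame: the origin (TCP) lies midway between the tips of the shut fingers; the grasp point (between the pads) lies 19 mm behind it (grip_depth is the x of the grasp point in the tool frame, in mm); x points along the fingers, y is the direction in which the jaws open and shut, and the axes are right-handed (so a half turn about x gives the same grasp; the last joint's range is limited). The gripper opens to 88 mm and grips with 3 to 60 N. Pads are 19 mm wide; open, the fingers measure 130 mm over their backs; the gripper's body (78 mm by 193 mm) begins 47 mm behind the grasp point.
Start: joints at [1.429, 0.359, 0.012, 0, -1.224, -0.288], TCP at [281.27, 613.581, 190.461] pointing down, gripper open.
Joint ranges: [-3.07, 3.07], [-1.43, 2.12], [-1.02, 1.25], [-3.03, 1.67], [-3.05, -0], [-3.03, 3.03]. Speed limits (rad/s): [2.39, 2.39, 3.01, 3.14, 3.14, 3.14].

## Interface

Orientations are given as [roll, pitch, yaw] about the fixed x, y, z axes, in that order (R = Rz(yaw) Ry(pitch) Rx(roll)).
In Python, from station import move_pose, movel, goto_joints, ungrasp, close, pause, ik, get_obs, capture, Unreachable, hand_in, grip_depth gives the robot as it stands. Calls block until the motion is done:
- move_pose(position, orientation): joint-space move of the TCP to a pose.
- movel(position, orientation=None, v=150): straight line of the TCP; orientation=None keeps the orientation; v is the mean speed in mm/s.
- goto_joints(angles): joint-space move.
- ungrasp() and close(): open the fingers fully, or close them until they stop; the grip force is fixed at half the most.
- pause(seconds).
- ik(position, orientation): joint angles nearest the present ones, or None.
- get_obs(): the state.
- capture(name): name is "side" or "top" or "wrist"; returns a dict with "frame" (400x640x3 uint8, red, green, blue), "z_map" (400x640 float32, mm along the optical axis (not along the pixel's ray), 0 where there is no reading), "mtx" (3x3 intrinsics, pixels), "k1" (the pictures are not rectified: a ray, as slopes to the right and down, at radius r is drawn at 1 + k1 r^2 times it, then the intrinsics apply), "camera_from_world" (4x4, takes a point from world to camera coordinates). Camera axes: x right, y down, z forward; pixel columns grow to the right and rows downward; lengths in mm; the calibration is good to about 2 mm. A picture is of the moment at which its call begins.
A pose or a line that the arm cannot do raises Unreachable and nothing moves.
- hand_in(): hands the job in, once; it reports no verdict.
The state is a dict: "time": time; "joint_pos": joint angles; "joint_vel": joint speeds; "joint_torque": joint torques, N m; "eef_pos": TCP position; "ee_rot": TCP orientation; "wrist_force": force on the tool from outside, world axes, zero at the start; "torque": the same for the moment, N m; "grip_width": finger opening in mm.
Only numpy, scipy, OpenCV 4.12 (cv2) and the standard library are available. Lean on these libraries where they do the work, as an engineer would, in place of code of your own. Each camera call takes 0.05 s, during which the arm holds its last target.

## Working session

There is one attempt and no reset: what is moved stays moved. The work goes in short steps, each a Python script; the robot and the scene stay as the last script left them, time stands still between calls to the robot, and variables do not carry over. Pictures are saved under pics/ and viewed, and the job is handed in when it is done.

```bash
ls; mkdir -p pics; python3 - <<'E'
from station import *
import cv2
o=get_obs(); print(o, grip_depth)
for n in ["side","top","wrist"]:
    c=capture(n); cv2.imwrite(f"pics/{n}0.png",c["frame"][:,:,::-1])
    print(n,c["mtx"],c["k1"],c["camera_from_world"].round(3).tolist())
E
```

```text
pics
{'time': 0.0, 'joint_pos': array([ 1.42909223e+00,  3.59373519e-01,  1.10668420e-02, -3.71179453e-04,
       -1.22410993e+00, -2.88118117e-01]), 'joint_vel': array([ 0.00039959,  0.00035916, -0.00213798,  0.00043245, -0.00052261,
        0.00130666]), 'joint_torque': array([ 2.98290543e-03, -5.82719851e+01,  2.93054008e+01,  6.99717969e+00,
        6.97008902e-03, -1.39109920e-04]), 'eef_pos': array([281.05984917, 613.09283723, 189.5310741 ]), 'ee_rot': array([ 1.64682835,  1.56913888, -1.92471292]), 'wrist_force': array([ 0.31370784, -0.44091723,  0.35970153]), 'torque': array([ 0.0120469 , -0.01189746, -0.02286317]), 'grip_width': 87.78958577988026} -18.8
side [[434.64072869   0.         323.61241561]
 [  0.         434.64072869 196.97597317]
 [  0.           0.           1.        ]] -0.05283924701122121 [[-0.984, -0.18, 0.013, 502.719], [-0.082, 0.381, -0.921, 204.402], [0.161, -0.907, -0.39, 1013.086], [0.0, 0.0, 0.0, 1.0]]
top [[403.2109826    0.         322.92306342]
 [  0.         403.2109826  205.36131846]
 [  0.           0.           1.        ]] -0.03429442385118169 [[0.005, -1.0, -0.011, -84.973], [-0.988, -0.003, -0.152, 568.041], [0.152, 0.012, -0.988, 1237.942], [0.0, 0.0, 0.0, 1.0]]
wrist [[293.00380368   0.         313.79239427]
 [  0.         293.00380368 201.10499475]
 [  0.           0.           1.        ]] 0.0038091361022838674 [[-0.416, -0.909, 0.001, 674.488], [-0.865, 0.396, 0.308, -38.523], [-0.28, 0.127, -0.951, 393.004], [0.0, 0.0, 0.0, 1.0]]
```

View pics/side0.png

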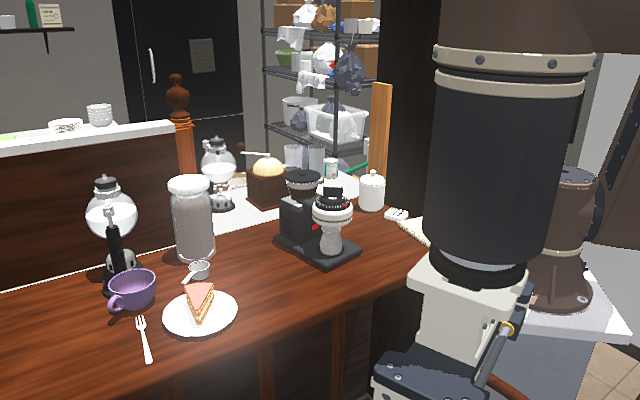

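View pics/top0.png

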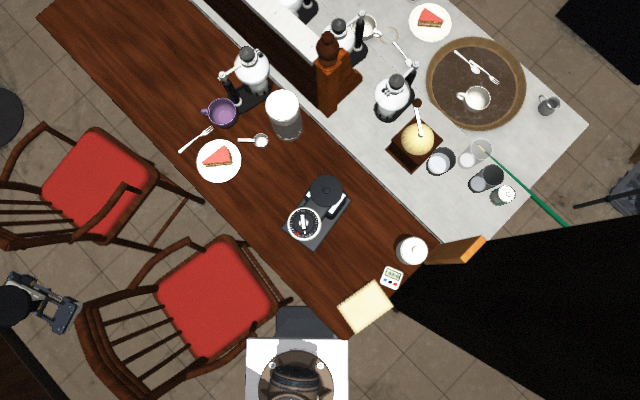

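View pics/wrist0.png

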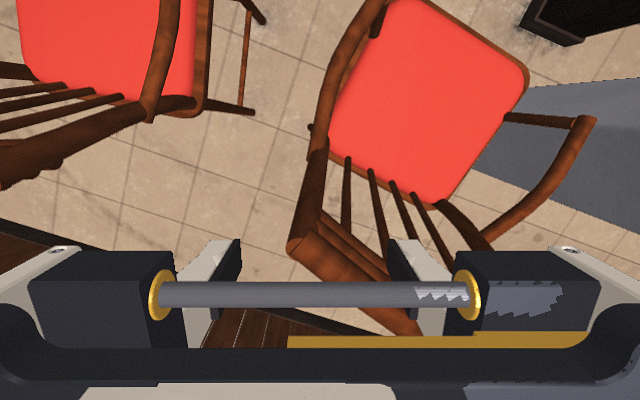

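The top view shows the grinder with its knob at about (304,224) and the hopper at (325,190). The sugar pot is at (412,250), the timer at (391,278) and the scoop at (260,140). I'll zoom in next.

```bash
cat > h.py <<'E'
import numpy as np, cv2
from station import *
def pix2ray(c,uv):
    uv=np.atleast_2d(np.array(uv,float)); K=c["mtx"]
    d=np.stack([(uv[:,0]-K[0,2])/K[0,0],(uv[:,1]-K[1,2])/K[1,1]],1); s=d.copy()
    for _ in range(10): s=d/(1+c["k1"]*(s**2).sum(1,keepdims=True))
    T=c["camera_from_world"]; R=T[:3,:3]; t=T[:3,3]
    return -R.T@t, np.c_[s,np.ones(len(s))]@R
def onplane(c,uv,z):
    o,d=pix2ray(c,uv); return o+d*((z-o[2])/d[:,2])[:,None]
def proj(c,P):
    P=np.atleast_2d(np.array(P,float)); T=c["camera_from_world"]
    q=P@T[:3,:3].T+T[:3,3]; s=q[:,:2]/q[:,2:]; s=s*(1+c["k1"]*(s**2).sum(1,keepdims=True))
    return s@c["mtx"][:2,:2].T+c["mtx"][:2,2]
def crop(c,name,x0,x1,y0,y1,k):
    cv2.imwrite("pics/"+name+".png",cv2.resize(np.ascontiguousarray(c["frame"][y0:y1,x0:x1,::-1]),None,fx=k,fy=k,interpolation=cv2.INTER_CUBIC))
E
python3 - <<'E'
from h import *
c=capture("top"); crop(c,"top1",270,370,165,260,6)
print(onplane(c,[[304,224]],160), onplane(c,[[325,188]],199),onplane(c,[[412,250]],128),onplane(c,[[391,278]],18),onplane(c,[[260,140]],20))
E
```

```text
[[496.19052464 -30.04603135 160.        ]] [[593.6636019  -90.02530497 199.        ]] [[ 424.64703204 -343.71990421  128.        ]] [[ 341.26647298 -298.07725048   18.        ]] [[791.37875107 128.32144054  20.        ]]
```

View pics/top1.png

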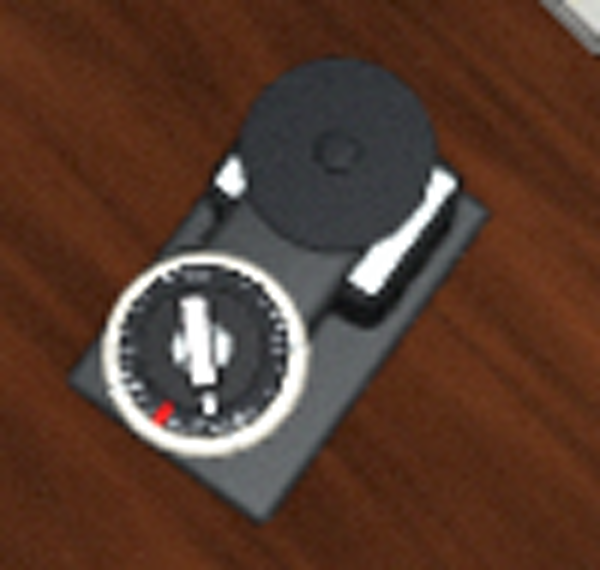

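The red mark is at crop (163,413) and the white pointer at (209,403), about 35° counterclockwise of it. The bar runs nearly along world x. I'll check the reach over the whole turn, then go above the knob for a close look.

```bash
python3 - <<'E'
from h import *
for r in range(-200,300,20):
    q=ik([495,-30,166],[np.radians(r),np.pi/2,0]); print(r,None if q is None else q.round(2))
c=capture("wrist"); T=c["camera_from_world"]; print("cam pos",-T[:3,:3].T@T[:3,3])
c=capture("top"); 
print(onplane(c,[[303.3,221.7]],194),onplane(c,[[304.8,232.2]],155),onplane(c,[[297.2,233.8]],155))
z=c["z_map"]; 
for u,v in [(303,222),(305,232),(297,234),(325,190),(300,212)]:
    o,d=pix2ray(c,[[u,v]]); print(u,v,(o+d*z[v,u]))
E
```

```text
-200 [ 0.34  0.08 -0.41  0.   -1.08  1.58]
-180 [ 0.34  0.08 -0.41  0.   -1.08  1.23]
-160 [ 0.34  0.08 -0.41  0.   -1.08  0.89]
-140 [ 0.34  0.08 -0.41  0.   -1.08  0.54]
-120 [ 0.34  0.08 -0.41  0.   -1.08  0.19]
-100 [ 0.34  0.08 -0.41  0.   -1.08 -0.16]
-80 [ 0.34  0.08 -0.41  0.   -1.08 -0.51]
-60 [ 0.34  0.08 -0.41  0.   -1.08 -0.86]
-40 [ 0.34  0.08 -0.41  0.   -1.08 -1.21]
-20 [ 0.34  0.08 -0.41  0.   -1.08 -1.56]
0 [ 0.34  0.08 -0.41  0.   -1.08 -1.91]
20 [ 0.34  0.08 -0.41  0.   -1.08 -2.26]
40 [ 0.34  0.08 -0.41  0.   -1.08 -2.61]
60 [ 0.34  0.08 -0.41  0.   -1.08 -2.95]
80 [ 0.34  0.08 -0.41  0.   -1.08  2.98]
100 [ 0.34  0.08 -0.41  0.   -1.08  2.63]
120 [ 0.34  0.08 -0.41  0.   -1.08  2.28]
140 [ 0.34  0.08 -0.41  0.   -1.08  1.93]
160 [ 0.34  0.08 -0.41  0.   -1.08  1.58]
180 [ 0.34  0.08 -0.41  0.   -1.08  1.23]
200 [ 0.34  0.08 -0.41  0.   -1.08  0.89]
220 [ 0.34  0.08 -0.41  0.   -1.08  0.54]
240 [ 0.34  0.08 -0.41  0.   -1.08  0.19]
260 [ 0.34  0.08 -0.41  0.   -1.08 -0.16]
280 [ 0.34  0.08 -0.41  0.   -1.08 -0.51]
cam pos [357.72195547 578.50346155 385.41056742]
[[498.98658534 -30.02568146 194.        ]] [[473.10065322 -32.33221329 155.        ]] [[468.40928536 -10.57748897 155.        ]]
303 222 [[497.89131277 -29.34017807 196.2635823 ]]
305 232 [[472.96066151 -33.36538289 163.27570572]]
297 234 [[467.44690487 -10.37154469 159.72655629]]
325 190 [[587.90541896 -90.05166921 199.26229247]]
300 212 [[531.10496628 -17.97052614 158.07199363]]
```

```bash
python3 - <<'E'
from h import *
P=np.pi
o=get_obs(); p=o["eef_pos"]
movel([p[0],p[1],330],v=300)
move_pose([498,-30,290],[P,P/2,0])
o=get_obs(); print(o["time"],o["eef_pos"],o["joint_pos"].round(2),o["wrist_force"])
c=capture("wrist"); cv2.imwrite("pics/w1.png",c["frame"][:,:,::-1]); np.savez("w1.npz",**c)
q=proj(c,[[498,-30,194]]).round().astype(int)[0]; print(q)
E
```

```text
3.3333 [498.2388568  -29.47627671 289.94002885] [ 0.34  0.01 -0.2   0.   -1.36  1.24] [ 0.05197886 -0.34816968 -0.13663478]
[314 192]
```

View pics/w1.png

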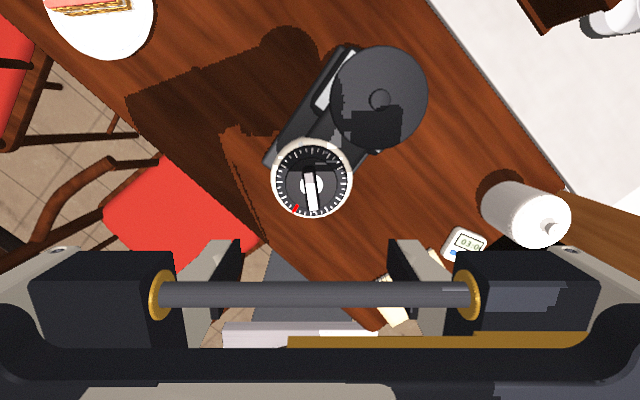

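The knob is at about (312,180), the red mark at (295,209) and the gripper fingers are below it. I'll segment the mark, pointer and bar.

```bash
python3 - <<'E'
from h import *
c=dict(np.load("w1.npz")); crop(c,"w1c",262,362,130,225,6)
f=c["frame"].astype(int)
red=(f[...,0]>150)&(f[...,1]<80)&(f[...,2]<80); red[:, :262]=0; red[:,362:]=0; red[:130]=0;red[225:]=0
v,u=np.nonzero(red); print(len(u),u.mean(),v.mean()); print("mark",onplane(c,[[u.mean(),v.mean()]],158.5))
z=c["z_map"]
for uv in [(295,209),(312,190),(310,175),(340,180)]:
    o,d=pix2ray(c,[uv]); print(uv,o+d*z[uv[1],uv[0]])
# all depth points on bar top
V,U=np.mgrid[130:225,262:362]; o,d=pix2ray(c,np.c_[U.ravel(),V.ravel()]); P=o+d*z[V.ravel(),U.ravel()][:,None]
m=(P[:,2]>188)&(P[:,2]<200)&(np.hypot(P[:,0]-498,P[:,1]+30)<35); b=P[m]; print("bar",m.sum(),b.mean(0),b.min(0),b.max(0))
r=cv2.minAreaRect(b[:,:2].astype(np.float32)); print(r)
fl=f[130:225,262:362].reshape(-1,3)
w=(fl.min(1)>150)&(np.hypot(P[:,0]-498,P[:,1]+30)<31)&(P[:,2]<175)&(P[:,2]>140); print("white low",P[w].round(1)[:40])
E
```

```text
34 295.0 207.7941176470588
mark [[468.24573529  -7.15346783 158.5       ]]
(295, 209) [[466.73253051  -7.1247584  158.49331046]]
(312, 190) [[500.43176777 -27.50154209 195.10082342]]
(310, 175) [[516.44994001 -25.50530644 196.21312561]]
(340, 180) [[501.92471882 -59.40115262 158.03687151]]
bar 565 [500.17533444 -25.74634214 194.67924471] [475.61687798 -34.88344075 188.16180188] [521.60736377 -16.21187498 197.57392268]
((498.50634765625, -25.708450317382812), (46.24056625366211, 14.055208206176758), 8.059399604797363)
white low [[514.5 -55.7 157.1]
 [509.4 -31.8 165.4]
 [509.4 -32.9 165.1]
 [508.7 -31.8 167.2]
 [508.6 -32.9 166.7]
 [508.1 -34.  164.5]
 [507.7 -31.8 167.9]
 [507.8 -32.9 168.3]
 [507.6 -34.  167.5]
 [507.3 -35.1 165.9]
 [506.7 -31.8 168.5]
 [506.8 -32.9 168.8]
 [506.6 -34.  168. ]
 [506.8 -35.1 168.5]
 [505.7 -36.3 163.9]
 [504.8 -15.  165.2]
 [505.4 -31.8 167.6]
 [505.7 -32.9 168.8]
 [505.3 -34.  167.2]
 [505.9 -35.1 169.5]
 [505.1 -36.3 166.5]
 [504.8 -37.4 165.2]
 [504.4 -15.1 168.3]
 [505.9 -31.7 174.3]
 [504.4 -32.9 168.3]
 [504.4 -34.  168.1]
 [504.6 -35.1 168.9]
 [504.3 -36.2 167.9]
 [503.6 -37.4 164.8]
 [502.6 -13.9 165.8]
 [503.2 -15.1 168.2]
 [503.  -16.2 167.4]
 [503.1 -32.9 167.5]
 [503.3 -34.  168.3]
 [503.1 -35.1 167.4]
 [502.9 -36.3 166.6]
 [503.  -37.4 167.2]
 [502.9 -38.5 166.6]
 [502.4 -14.  169.6]
 [502.1 -15.1 168.1]]
```

View pics/w1c.png

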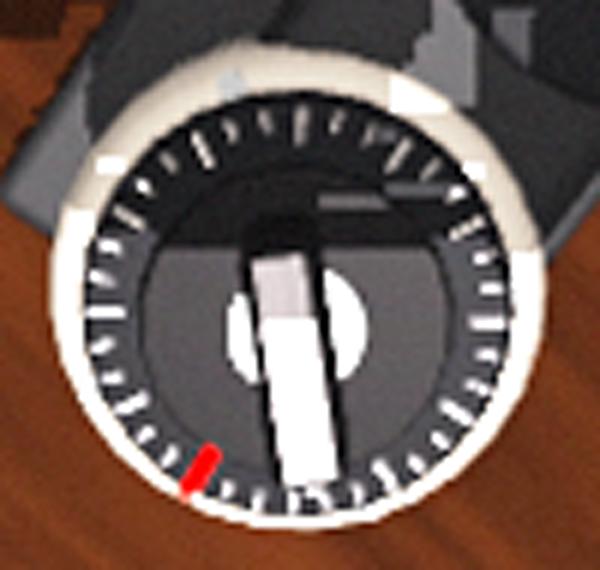

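The bar rectangle measures 46.2 x 14.1 mm, which matches the given size. The mark radius is 35.5 mm, which is also right. But the top and wrist views disagree by about 4 mm in y. I'll turn the wrist half round to cancel any bias in the camera mount.

```bash
cat >> h.py <<'E'
def meas(c,cx,cy):
    f=c["frame"].astype(int); z=c["z_map"]; V,U=np.mgrid[0:400,0:640]
    o,d=pix2ray(c,np.c_[U.ravel(),V.ravel()]); P=o+d*z.ravel()[:,None]; F=f.reshape(-1,3)
    near=np.hypot(P[:,0]-cx,P[:,1]-cy)
    m=(P[:,2]>188)&(P[:,2]<206)&(near<35); r=cv2.minAreaRect(P[m][:,:2].astype(np.float32)) if m.sum()>10 else None
    k=(F[:,0]>130)&(F[:,1]<80)&(F[:,2]<80)&(near<50)&(P[:,2]>145)
    return r,P[m].mean(0),k.sum(),P[k].mean(0),np.c_[U.ravel(),V.ravel()][k].mean(0)
E
python3 - <<'E'
from h import *
P=np.pi
move_pose([498,-28,290],[0,P/2,0])
c=capture("wrist"); o=get_obs(); print(o["time"],o["eef_pos"]); np.savez("w2.npz",**c)
cv2.imwrite("pics/w2.png",c["frame"][:,:,::-1])
print(meas(dict(np.load("w1.npz")),498,-28)); print(meas(c,498,-28))
s=capture("side"); print("side",meas(s,498,-28)); crop(s,"s1",230,430,140,290,4)
E
```

```text
6.0833 [497.98724502 -28.003365   289.99932792]
(((498.50634765625, -25.708450317382812), (46.24056625366211, 14.055208206176758), 8.059399604797363), array([500.17533444, -25.74634214, 194.67924471]), np.int64(34), array([468.39170013,  -7.17540276, 158.9678818 ]), array([295.        , 207.79411765]))
(((498.455078125, -26.34430694580078), (45.91044998168945, 13.990639686584473), 8.080763816833496), array([497.41094776, -26.3620032 , 194.71262332]), np.int64(52), array([468.37387544,  -6.12984017, 161.78384814]), array([334.36538462, 159.59615385]))
side (((496.8229064941406, -24.085628509521484), (46.16980743408203, 14.23188304901123), 4.822967052459717), array([496.38569627, -22.58493819, 193.8569412 ]), np.int64(13), array([464.68549798,  -6.71128362, 158.23225138]), array([344.23076923, 204.53846154]))
```

View pics/w2.png

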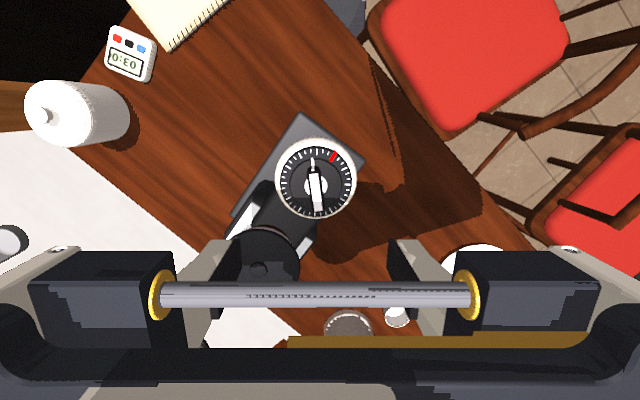

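View pics/s1.png

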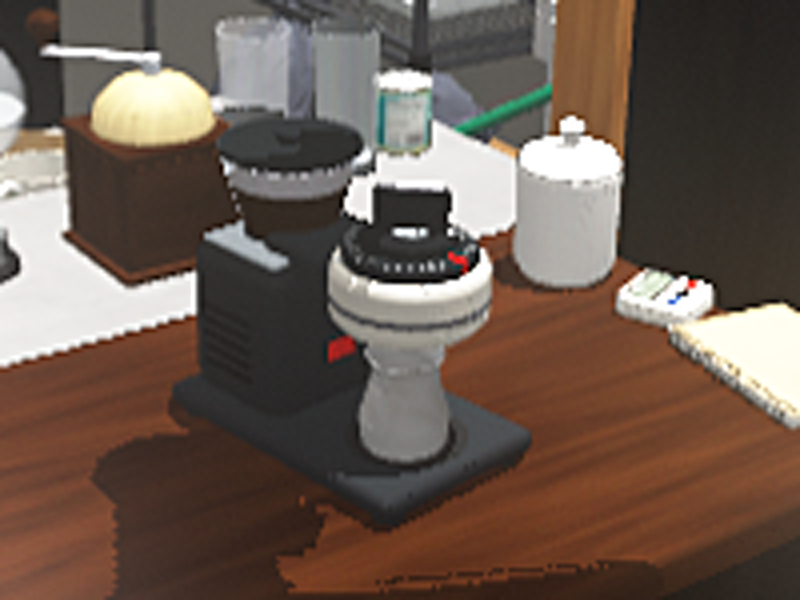

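Both half-turn views agree: axis (498.5, -26.0), bar angle 8.07°, pointer about 40° counterclockwise of the mark. The side view shows the same layout, but it is offset about 2 mm and its bar angle reads 4.8°. Next I'll grasp.

```bash
cat >> h.py <<'E'
def st(tag=""):
    o=get_obs(); print(tag,round(o["time"],2),o["eef_pos"].round(2),"q6 %.4f"%o["joint_pos"][5],"F",o["wrist_force"].round(1),"T",o["torque"].round(3),"g",round(o["grip_width"],1)); return o
AX=(498.5,-26.0)
def pose(z,psi): # psi: deg clockwise turned from start
    return [AX[0],AX[1],z],[np.radians(171.93+psi),np.pi/2,0]
E
python3 - <<'E'
from h import *
move_pose(*pose(240,0)); st()
movel(pose(167,0)[0],v=80); st("down")
close(); pause(.2); st("closed")
E
```

```text
8.89 [498.53 -26.01 240.05] q6 1.3690 F [ 0.4 -0.   0.2] T [-0.028 -0.021  0.031] g 87.8
down 9.96 [498.87 -25.94 167.5 ] q6 1.3694 F [-0.7 -0.4 -1.6] T [-0.063 -0.033 -0.041] g 87.6
closed 11.58 [498.49 -26.01 167.01] q6 1.3694 F [-0.3  0.5  0.3] T [-0.032  0.001 -0.018] g 0.3
```

The grip width reads 0.3 mm, not the expected 14. I'll look.

```bash
python3 - <<'E'
from h import *
c=capture("wrist"); s=capture("side"); st()
cv2.imwrite("pics/w3.png",c["frame"][:,:,::-1]); crop(s,"s2",230,430,90,240,4)
print(proj(s,[[498.5,-26,167],[498.5,-26,194]]))
E
```

```text
11.68 [498.5  -25.99 167.01] q6 1.3694 F [0.7 0.4 0.7] T [-0.098 -0.007  0.029] g 0.4
[[331.58653012 196.87085757]
 [331.81655762 186.49147389]]
```

View pics/w3.png

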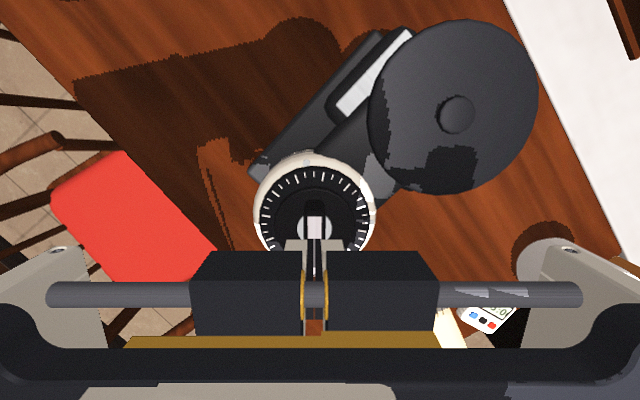

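View pics/s2.png

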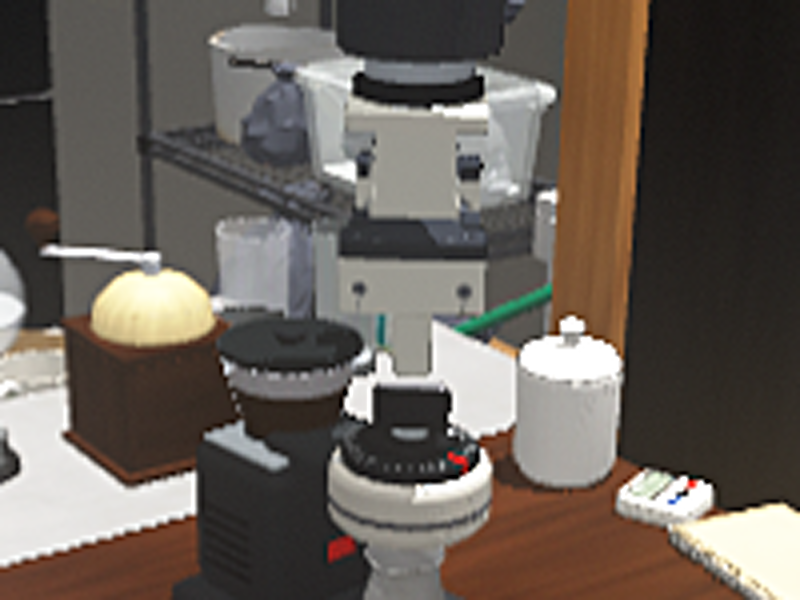

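```bash
python3 - <<'E'
from h import *
c=capture("wrist"); s=capture("side"); o=st()
print(proj(c,[o["eef_pos"],o["eef_pos"]+[0,0,19],o["eef_pos"]+[0,0,60],[498.5,-26,194],[498.5-22.8,-26-3.2,194],[498.5+22.8,-26+3.2,194]]).round(1))
crop(c,"w4",262,372,180,290,5)
def pt(c,u,v):
    oo,d=pix2ray(c,[[u,v]]); return (oo+d*c["z_map"][v,u])[0].round(1)
for u,v in [(314,205),(314,215),(314,225),(314,235),(297,245),(314,245),(330,245),(297,255),(314,260),(314,275)]: print("w",u,v,c["frame"][v,u],pt(c,u,v))
for u,v in [(332,175),(332,181),(328,182),(337,182),(332,184),(332,188),(332,192),(332,197)]: print("s",u,v,s["frame"][v,u],pt(s,u,v))
E
```

```text
11.78 [498.5  -26.03 167.01] q6 1.3694 F [-0.3 -0.5 -0.1] T [-0.054 -0.02   0.004] g 0.5
[[313.9 228.6]
 [313.9 240. ]
 [313.9 273.7]
 [313.8 245.5]
 [313.8 277.1]
 [313.9 211.4]]
w 314 205 [20 20 21] [521.1 -22.9 181.2]
w 314 215 [35 31 34] [519.5 -23.1 195.5]
w 314 225 [229 220 222] [513.3 -24.  196.1]
w 314 235 [229 219 223] [506.1 -25.  194.9]
w 297 245 [170 158 145] [508.6 -15.2 216.4]
w 314 245 [139 133 134] [499.4 -26.  195.1]
w 330 245 [172 162 150] [510.7 -33.3 215.6]
w 297 255 [32 31 36] [535.8 -15.2 277.8]
w 314 260 [142 134 139] [489.1 -27.4 195.6]
w 314 275 [161 148 149] [477.7 -29.1 194.7]
s 332 175 [155 152 144] [496.5 -12.  228.4]
s 332 181 [157 155 147] [496.1 -11.6 213.6]
s 328 182 [114 114 108] [505.1  -8.8 211.4]
s 337 182 [93 91 85] [484.8 -15.8 210.5]
s 332 184 [214 211 206] [ 585.4 -583.6  -18.7]
s 332 188 [36 35 33] [496.7 -17.6 193.5]
s 332 192 [45 42 41] [496.8 -20.1 182.3]
s 332 197 [ 99 104 106] [495.8 -15.3 171.3]
```

View pics/w4.png

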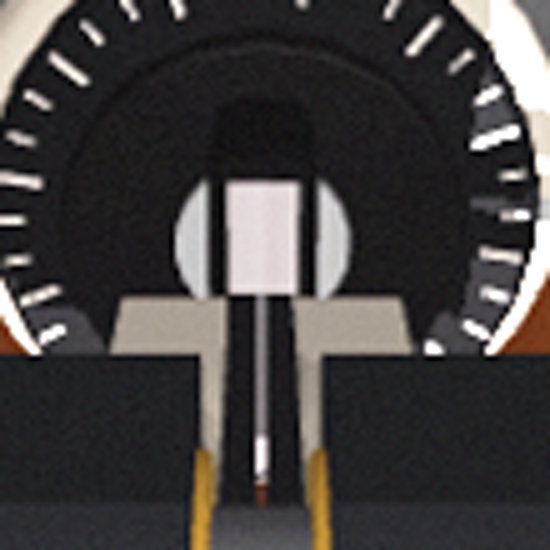

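The closed fingers end at about z = 208, above the bar, although the reported TCP z is 167. Both cameras agree on this. Before descending I'll measure where the gripper body really is.

```bash
python3 - <<'E'
from h import *
s=capture("side")
z=s["z_map"]; V,U=np.mgrid[0:400,0:640]
o,d=pix2ray(s,np.c_[U.ravel(),V.ravel()]); P=(o+d*z.ravel()[:,None]).reshape(400,640,3)
for v in range(120,192,2):
    print(v, s["frame"][v,332], P[v,332].round(0), P[v,322].round(0), P[v,345].round(0))
near=(np.hypot(P[...,0]-498,P[...,1]+26)<140)&(P[...,2]>196)&(P[...,2]<420)&(np.arange(640)[None,:]>312)
vis=s["frame"].copy()
crop(s,"s3",290,380,60,200,4)
E
```

```text
120 [155 151 143] [493.  25. 367.] [514.  29. 367.] [466.  20. 367.]
122 [156 152 145] [493.  24. 362.] [514.  27. 362.] [465.  23. 364.]
124 [153 152 144] [493.  27. 359.] [  836. -1725.   -67.] [  687. -1699.   -53.]
126 [155 154 145] [493.  24. 353.] [  839. -1740.   -84.] [  686. -1696.   -65.]
128 [153 152 145] [493.  22. 349.] [ 540. -115.  313.] [  686. -1701.   -79.]
130 [154 152 145] [493.  24. 345.] [521.  -7. 336.] [ 482. -109.  313.]
132 [154 153 145] [493.  22. 340.] [521.  -9. 330.] [480. -99. 310.]
134 [156 154 146] [493.  24. 336.] [521.  -8. 326.] [480. -97. 306.]
136 [155 153 145] [493.  24. 331.] [520.  -5. 322.] [ 481. -110.  297.]
138 [154 153 144] [493.  21. 326.] [520.  -6. 318.] [ 481. -109.  293.]
140 [154 153 145] [493.  22. 322.] [515.  23. 321.] [ 481. -108.  288.]
142 [157 155 146] [492.  26. 319.] [515.  23. 316.] [478. -90. 288.]
144 [121 120 115] [492.  23. 313.] [514.  25. 312.] [473. -49. 294.]
146 [51 52 55] [491.  34. 312.] [511.  41. 313.] [471. -36. 293.]
148 [54 54 57] [488.  50. 312.] [509.  55. 312.] [461.  46. 313.]
150 [53 54 57] [486.  64. 
[... 779 characters left out ...]
.   28.] [ 571. -853.  -64.]
174 [154 152 144] [496. -12. 231.] [ 623. -577.   21.] [ 552. -702.  -18.]
176 [155 153 145] [496.  -9. 227.] [ 624. -583.   11.] [ 549. -677.  -17.]
178 [154 152 144] [497. -13. 220.] [ 623. -579.    4.] [ 546. -661.  -20.]
180 [156 153 145] [496. -12. 216.] [ 624. -586.   -7.] [ 542. -632.  -17.]
182 [155 153 145] [496. -10. 212.] [ 624. -584.  -14.] [ 540. -616.  -19.]
184 [214 210 206] [ 586. -585.  -19.] [ 622. -574.  -18.] [ 537. -595.  -19.]
186 [152 152 158] [498. -24. 196.] [ 618. -552.  -17.] [ 534. -572.  -18.]
188 [36 35 32] [497. -19. 193.] [ 616. -544.  -22.] [ 532. -556.  -20.]
190 [44 41 41] [497. -19. 188.] [ 610. -510.  -16.] [ 529. -535.  -19.]
```

View pics/s3.png

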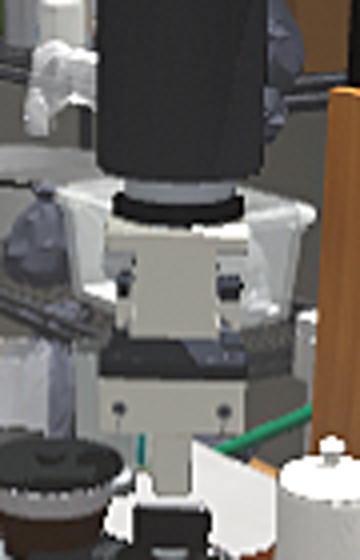

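The whole hand sits about 40 mm higher than the TCP readout says: body bottom at 272 instead of 233, tips at 208 instead of 167. The tool offset is off, while the camera heights (bar top 194.7) are correct. I'll open, lower in steps watching the force, and check the tip height in the image before closing.

```bash
python3 - <<'E'
from h import *
c=capture("wrist")
for u in (290,297,328,340):
  for v in (239,240):
    o,d=pix2ray(c,[[u,v]]); t=(508.7-o[0])/d[0,0]; print(u,v,(o+d[0]*t).round(1))
ungrasp(); st("open")
for z in (150,140,132,128):
    movel(pose(z,0)[0],v=60); o=st()
    if abs(o["wrist_force"][2])>6: print("contact"); break
s=capture("side"); crop(s,"s4",290,380,140,230,6)
c=capture("wrist"); crop(c,"w5",200,430,150,330,3)
E
```

```text
290 239 [508.7 -10.8 210.4]
290 240 [508.7 -10.9 211.6]
297 239 [508.7 -14.8 209.2]
297 240 [508.7 -14.9 210.5]
328 239 [508.7 -33.1 203.7]
328 240 [508.7 -33.  205.1]
340 239 [508.7 -40.5 201.5]
340 240 [508.7 -40.4 202.9]
open 13.32 [498.52 -25.99 167.02] q6 1.3693 F [-0.5  0.2 -0.1] T [-0.024  0.009 -0.02 ] g 87.7
 13.76 [498.21 -26.16 149.48] q6 1.3694 F [-0.5  0.5  0.4] T [-0.047 -0.032  0.052] g 87.8
 14.07 [498.17 -26.11 139.54] q6 1.3694 F [-0.   0.2 -0.1] T [-0.073 -0.068  0.041] g 88.1
 14.36 [498.17 -26.08 131.55] q6 1.3694 F [ 0.1 -0.3 -0.3] T [-0.057 -0.006 -0.018] g 87.6
 14.61 [498.33 -26.04 127.78] q6 1.3694 F [ 0.3  1.1 -0.5] T [-0.066  0.032  0.036] g 87.4
```

View pics/s4.png

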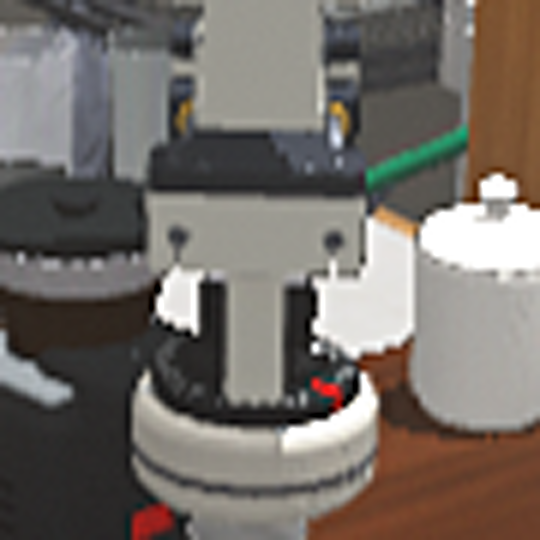

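View pics/w5.png

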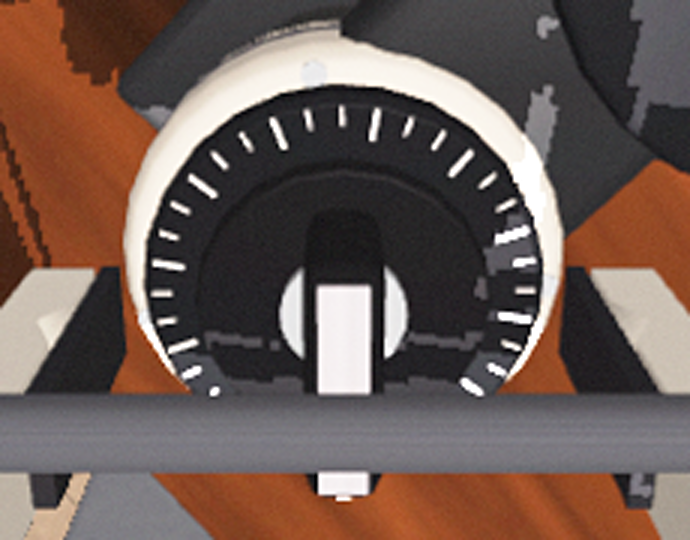

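The bar is now between the jaws and centred, with the tips just above the ring. Closing.

```bash
python3 - <<'E'
from h import *
close(); o=st("closed")
for y in (-26,-13): 
    pass
pause(0.1); st()
s=capture("side"); crop(s,"s5",290,380,140,230,6)
oo,d=pix2ray(s,[[332,207]]); 
c=capture("wrist"); crop(c,"w6",200,430,150,330,3)
E
```

```text
closed 15.86 [498.62 -26.17 128.11] q6 1.3693 F [ 0.  -1.7  2.8] T [-1.022 -0.232 -0.054] g 13.7
 15.96 [498.63 -26.16 128.11] q6 1.3694 F [ 0.3 -3.4  1.3] T [-1.152 -0.251 -0.096] g 13.5
```

View pics/s5.png

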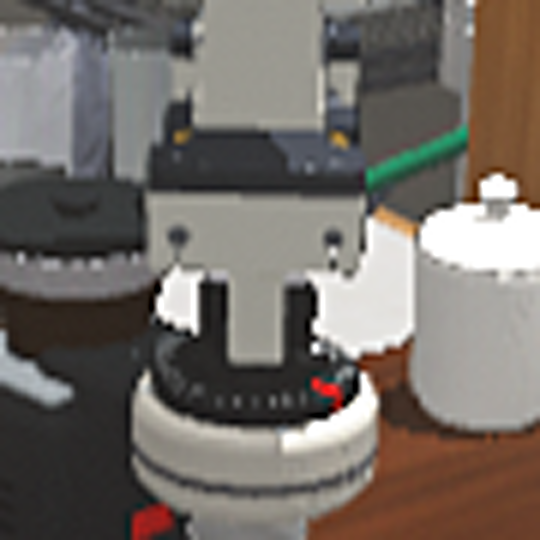

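View pics/w6.png

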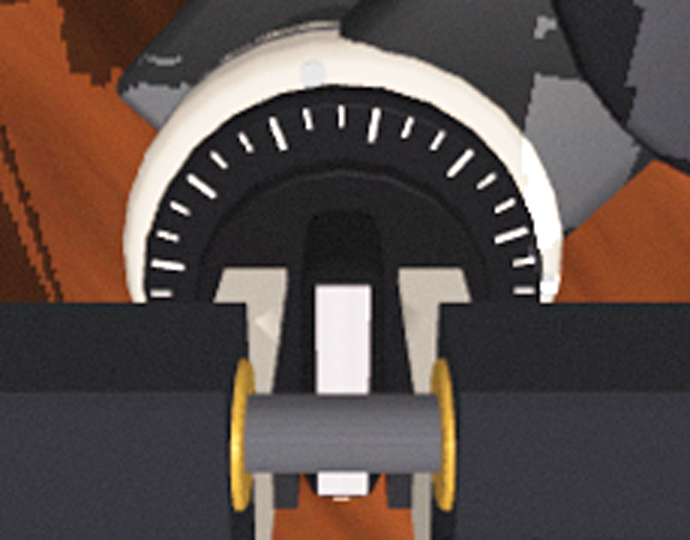

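Gripped at 13.7 mm. Now turning clockwise in steps, watching force and torque.

```bash
python3 - <<'E'
from h import *
for psi in (8,18,28,36,40):
    movel(*pose(128,psi)); o=st(psi)
    if np.hypot(*o["wrist_force"][:2])>15: print("stop"); break
c=capture("wrist"); cv2.imwrite("pics/w7.png",c["frame"][:,:,::-1]); s=capture("side"); crop(s,"s6",290,380,140,230,6)
E
```

```text
8 16.35 [498.6  -26.14 128.15] q6 1.2327 F [ 1.3 -3.1  3.5] T [-1.214 -0.068 -0.137] g 14.1
18 16.68 [498.6  -26.15 128.15] q6 1.0605 F [ 0.1 -2.9  3.8] T [-1.562 -0.099 -0.187] g 13.8
28 17.0 [498.61 -26.12 128.15] q6 0.8868 F [-0.  -3.4  4.4] T [-1.589 -0.022 -0.12 ] g 13.7
36 17.29 [498.59 -26.06 128.15] q6 0.7474 F [ 0.3 -4.   4.6] T [-1.892 -0.327 -0.11 ] g 14.1
40 17.54 [498.58 -26.07 128.14] q6 0.6768 F [ 0.8 -4.4  5. ] T [-1.924 -0.323 -0.194] g 13.7
```

View pics/w7.png

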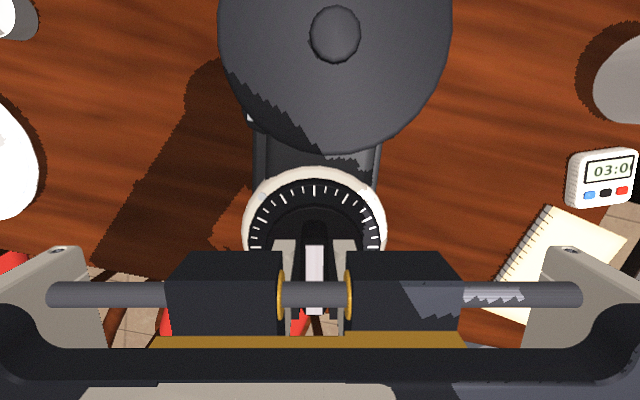

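View pics/s6.png

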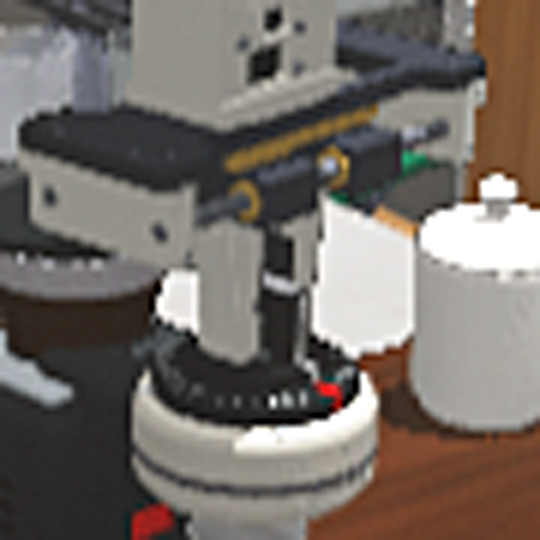

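```bash
python3 - <<'E'
from h import *
s=capture("side"); r,m,n,pm,uv=meas(s,498,-26); print(n,pm,uv)
for a in (140,144,148,152,156,160):
    t=np.radians(a)
    # knob & mark in the side-camera frame, bias from mark offset (464.7,-6.7) vs (468.3,-6.7)
    print(a,proj(s,[[498.5+26*np.cos(t),-26+26*np.sin(t),163],[498.5+36*np.cos(t),-26+36*np.sin(t),158.5]]).round(1).tolist())
f=s["frame"][195:215,320:352].astype(int); print(f.sum(2)//3)
for nme in ("w1.npz","w2.npz"):
    c=dict(np.load(nme)); z=c["z_map"]; V,U=np.mgrid[0:400,0:640]
    o,d=pix2ray(c,np.c_[U.ravel(),V.ravel()]); P=o+d*z.ravel()[:,None]
    k=(P[:,2]>192)&(P[:,2]<206)&(np.hypot(P[:,0]-592,P[:,1]+85)<60); q=cv2.minEnclosingCircle(P[k][:,:2].astype(np.float32)); print(q, np.degrees(np.arctan2(q[0][1]+26,q[0][0]-498.5))+180)
E
```

```text
10 [463.19894487  -5.93392125 157.7640314 ] [344.8 204.9]
140 [[338.7, 201.8], [341.4, 204.9]]
144 [[339.2, 201.6], [342.2, 204.6]]
148 [[339.7, 201.4], [342.9, 204.3]]
152 [[340.2, 201.1], [343.5, 204.0]]
156 [[340.6, 200.9], [344.1, 203.6]]
160 [[341.0, 200.7], [344.6, 203.3]]
[[ 78  32 176 147 143 142 142 140 142 139 141 142 154  66  35  38  41  39
   34  70  98  68 170 244 237 230 228 227 225 225 226 225]
 [ 75  39  13 148 148 143 143 143 141 141 140 143 154  67  34  37  39  37
   35  67 103  33  12 172 168 241 238 230 226 226 227 229]
 [ 37  33  25 118 150 149 146 145 145 138 141 144 154  67  34  37  39  39
   33  68 103  42  30  23  12 174 172 238 233 232 236 240]
 [ 36  39  34  55 104 130 151 151 149 145 144 148 139  79  62  39  39  38
   31  91 103  42  36  37  36  57  43 204 248 249 177 178]
 [ 36  38  38  33  38  70 101 104 130 151 149 123  82  71  72  42  39  35
   28 144 118  34  29  37  35  60  44  98 180 187  58  52]
 [ 36  37  39  37  37  34  29  36  71 105 101  61  34  46  51  40  42  38
   40 117 135 190 114  40  35  38  30  37  54  45  66  71]
 [ 39  37  38  39  40 
[... 1299 characters left out ...]
234 202]
 [183 190 192 185 192 180 165 163 149 147 102  87 231 236 234 171 233 242
  255 255 255 255 255 255 255 255 251 241 235 225 193 164]
 [158 164 170 184 190 194 194 197 191 188 200 255 255 255 255 255 239 255
  255 255 255 255 255 250 241 236 233 228 201 176 159 162]
 [150 154 156 157 155 160 164 167 167 220 240 255 255 255 255 255 219 239
  248 243 236 233 233 230 225 214 194 182 164 153 159 167]
 [138 141 143 147 149 152 154 156 154 230 235 232 232 234 235 233 231 230
  226 222 216 209 197 189 176 171 156 138 156 161 164 170]]
((587.9403686523438, -89.6843032836914), 47.13008117675781) 144.54796032615076
((578.3714599609375, -83.23912048339844), 44.40917205810547) 144.37308441971854
```

The pointer streak in the side view is at (341.5, 201.5). The prediction for the mark direction, corrected for the offset seen at the red mark, is (341.6, 202), so the pointer is on the mark. I paused there with the knob down. Next I'll ease on 2° and pull up lightly while measuring stiffness.

```bash
python3 - <<'E'
from h import *
pause(0.15)
movel(*pose(128,43)); st("psi43")
for dz in (1,2,2.5,3,3.5,4):
    movel(*pose(128+dz,43),v=15); pause(0.05); o=st(dz)
    if o["wrist_force"][2]<-11: break
E
```

```text
psi43 18.09 [498.59 -26.08 128.13] q6 0.6246 F [ 0.7 -5.   6.1] T [-1.754 -0.212 -0.113] g 13.7
1 18.39 [498.47 -26.04 128.17] q6 0.6242 F [ 4.7 -5.9 -3.3] T [-2.104 -1.56  -0.063] g 13.6
2 18.69 [498.1  -25.83 128.23] q6 0.6242 F [  6.1  -5.5 -10.8] T [-1.963 -2.291 -0.045] g 13.8
2.5 18.99 [497.92 -25.78 128.3 ] q6 0.6242 F [  7.4  -5.1 -14.7] T [-1.919 -2.777 -0.021] g 13.8
```

```bash
python3 - <<'E'
from h import *
o=st("now")
for dz in (2.75,3.0):
    movel(*pose(128+dz,43),v=15); pause(0.05); o=st(dz)
    if o["wrist_force"][2]<-17.5 or o["eef_pos"][2]>129: break
pause(.2); st()
s=capture("side"); crop(s,"s7",290,380,140,230,6)
E
```

```text
now 18.99 [497.92 -25.78 128.3 ] q6 0.6242 F [  7.4  -5.1 -14.7] T [-1.919 -2.777 -0.021] g 13.8
2.75 19.29 [497.89 -25.75 128.3 ] q6 0.6243 F [  8.3  -5.5 -15.5] T [-2.010e+00 -3.078e+00  1.000e-03] g 13.7
3.0 19.59 [497.76 -25.69 128.35] q6 0.6243 F [  8.5  -5.  -16.8] T [-1.933e+00 -3.115e+00 -2.000e-03] g 13.9
 19.79 [497.77 -25.69 128.36] q6 0.6243 F [  8.  -4. -17.] T [-1.873 -3.135 -0.019] g 13.8
```

View pics/s7.png

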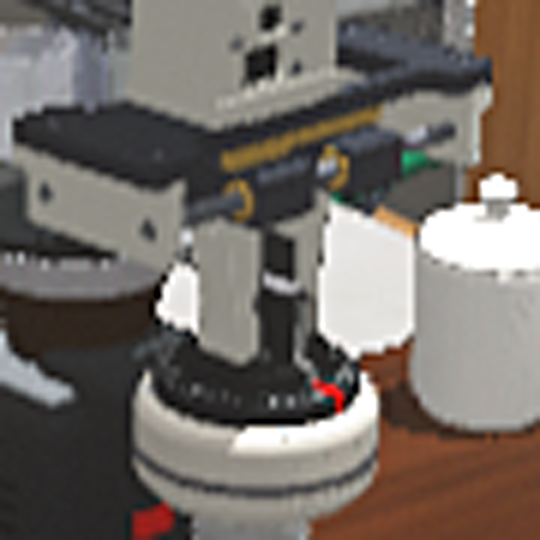

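17 N of pull and almost no rise in the readout. I'll compare the two side pictures (before and after pulling) to see whether the knob or the grinder moved.

```bash
python3 - <<'E'
from h import *
a=cv2.imread("pics/s6.png",0).astype(np.float32); b=cv2.imread("pics/s7.png",0).astype(np.float32)
def sh(x0,x1,y0,y1):
    w=cv2.createHanningWindow((x1-x0,y1-y0),cv2.CV_32F); s,r=cv2.phaseCorrelate(a[y0:y1,x0:x1],b[y0:y1,x0:x1],w); return (np.array(s)/6).round(2),round(r,2)
print("hand",sh(60,260,60,230)); print("bar",sh(250,330,215,320)); print("head",sh(120,390,380,520)); print("sugar",sh(400,540,180,440)); print("jaws",sh(210,460,100,230)); print("body grinder",sh(0,130,250,540))
cv2.imwrite("pics/cmp.png",np.hstack([cv2.imread("pics/s6.png")[200:420,170:400],cv2.imread("pics/s7.png")[200:420,170:400]]))
o=get_obs(); print(o["ee_rot"],o["joint_pos"],o["joint_torque"])
E
```

```text
hand (array([-0.01, -0.04]), 0.22)
bar (array([ 0.01, -0.  ]), 0.59)
head (array([-0.94,  0.02]), 0.27)
sugar (array([-0.01, -0.  ]), 1.06)
jaws (array([0.01, 0.08]), 0.71)
body grinder (array([0.09, 0.01]), 0.79)
[0.35584402 1.56826595 2.89215079] [ 0.34217315  0.12160251 -0.45621092 -0.00168239 -0.99508387  0.62425472] [ 2.24350534e+00 -4.37117743e+01  2.89407456e+01  5.89335233e+00
 -2.22148307e+00  1.60885009e-02]
```

View pics/cmp.png

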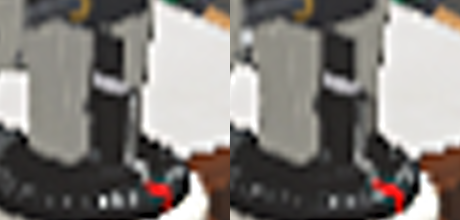

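The bar and the grinder body have not moved (under 0.1 px). I'll ease it round a couple of degrees under this pull and see whether it frees.

```bash
python3 - <<'E'
from h import *
for psi in (44,45,46):
    movel(*pose(130.7,psi)); o=st(psi)
for dz in (3.2,3.5):
    movel(*pose(128+dz,46),v=15); pause(0.05); o=st(dz)
    if o["wrist_force"][2]<-19.5 or o["eef_pos"][2]>129: break
E
```

```text
44 20.09 [497.79 -25.72 128.55] q6 0.6068 F [  4.5  -3.5 -12.6] T [-1.676 -2.213  0.028] g 13.8
45 20.34 [497.81 -25.7  128.67] q6 0.5894 F [  5.6  -4.3 -11.4] T [-1.677 -2.147  0.056] g 13.5
46 20.59 [497.83 -25.71 128.71] q6 0.5719 F [  5.6  -3.8 -11.4] T [-1.712 -2.167  0.059] g 13.8
3.2 20.89 [497.76 -25.7  128.89] q6 0.5720 F [  6.4  -4.  -13.8] T [-1.804 -2.583  0.111] g 14.0
3.5 21.19 [497.8  -25.68 129.05] q6 0.5720 F [  6.8  -4.  -15.4] T [-1.825 -2.875  0.047] g 13.5
```

```bash
python3 - <<'E'
from h import *
for psi in (46.7,47.4,48.1):
    movel(*pose(131.5,psi)); o=st(psi)
s=capture("side"); crop(s,"s8",290,380,140,230,6)
a=cv2.imread("pics/s7.png"); b=cv2.imread("pics/s8.png")
cv2.imwrite("pics/cmp2.png",cv2.resize(np.hstack([a[200:420,190:360],b[200:420,190:360]]),None,fx=2,fy=2))
E
```

```text
46.7 21.44 [497.77 -25.71 129.04] q6 0.5598 F [  6.7  -4.6 -14.9] T [-1.903 -2.864  0.049] g 13.6
47.4 21.69 [497.86 -25.73 129.81] q6 0.5475 F [ 3.2 -2.8 -5.5] T [-1.302 -1.213  0.075] g 13.7
48.1 21.94 [497.89 -25.74 130.47] q6 0.5317 F [  4.2  -3.4 -11.3] T [-1.109 -1.729  0.106] g 13.7
```

View pics/cmp2.png

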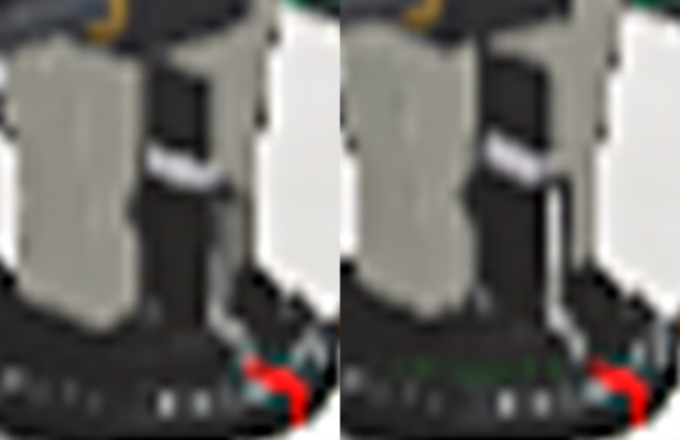

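A faint green band is now showing at crop (470,365), and z rose about 2.2 mm and stopped. The knob is up against the 2 mm tooth stop. I'll keep easing clockwise under light pull until it rises further.

```bash
python3 - <<'E'
from h import *
psi=48.1
while psi<68:
    psi+=0.6
    movel(*pose(131.7,psi)); o=st(round(psi,1))
    if o["eef_pos"][2]>131.1 or abs(o["torque"][2])>0.45 or o["wrist_force"][2]>-3: print("event"); break
E
```

```text
48.7 22.24 [497.84 -25.77 130.61] q6 0.5202 F [  5.   -2.5 -15. ] T [-1.086 -2.09   0.272] g 13.8
49.3 22.49 [497.86 -25.78 130.65] q6 0.5096 F [  4.5  -2.9 -14.4] T [-1.044 -2.081  0.211] g 13.2
49.9 22.74 [497.86 -25.77 130.69] q6 0.4990 F [  5.3  -2.3 -14.7] T [-1.047 -2.032  0.155] g 13.5
50.5 22.99 [497.88 -25.78 130.81] q6 0.4886 F [  4.7  -2.6 -16.1] T [-0.876 -1.955  0.145] g 13.6
51.1 23.24 [497.88 -25.81 131.07] q6 0.4775 F [  3.6  -0.5 -18.6] T [-0.47  -1.684  0.176] g 13.6
51.7 23.49 [497.9  -25.87 131.36] q6 0.4669 F [  1.9   1.  -17.8] T [ 0.128 -0.999  0.145] g 14.1
event
```

The force climbs while the position error shrinks, so the controller integrates. I'll ease off the pull now and look.

```bash
python3 - <<'E'
from h import *
movel(*pose(130.6,51.7),v=30); o=st()
s=capture("side"); crop(s,"s9",290,380,140,230,6); st()
a=cv2.imread("pics/s8.png"); b=cv2.imread("pics/s9.png")
cv2.imwrite("pics/cmp3.png",cv2.resize(np.hstack([a[200:420,190:360],b[200:420,190:360]]),None,fx=2,fy=2))
a=cv2.cvtColor(a,6).astype(np.float32); b=cv2.cvtColor(b,6).astype(np.float32)
def sh(x0,x1,y0,y1):
    w=cv2.createHanningWindow((x1-x0,y1-y0),cv2.CV_32F); s,r=cv2.phaseCorrelate(a[y0:y1,x0:x1],b[y0:y1,x0:x1],w); return (np.array(s)/6).round(2),round(r,2)
print("bar",sh(250,330,215,320)); print("head",sh(120,390,420,520)); print("body grinder",sh(0,130,290,540))
E
```

```text
23.74 [498.03 -25.88 130.83] q6 0.4670 F [ -2.2   2.3 -10.6] T [0.823 0.666 0.119] g 13.9
 23.79 [498.02 -25.88 130.8 ] q6 0.4670 F [-2.7  2.1 -8.7] T [0.917 0.765 0.107] g 13.7
bar (array([ 0.03, -0.02]), 0.6)
head (array([0.01, 0.01]), 0.72)
body grinder (array([ 0.09, -0.  ]), 0.9)
```

View pics/cmp3.png

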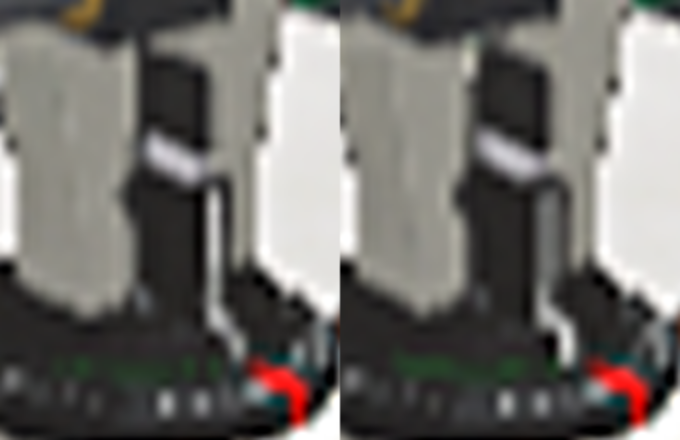

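The knob is still on the 2 mm stop and the grinder hasn't visibly moved. I'll continue with z force-controlled at about -10 N.

```bash
cat >> h.py <<'E'
def seek(psi,z,psimax,step=0.5,tmax=40):
    while psi<psimax:
        psi+=step
        movel(*pose(z,psi)); o=get_obs(); F=o["wrist_force"]; e=o["eef_pos"][2]
        print(round(psi,1),round(o["time"],2),"z %.2f cmd %.2f"%(e,z),F.round(1),"Tz %.2f"%o["torque"][2],"q6 %.4f"%o["joint_pos"][5],"g %.1f"%o["grip_width"])
        if e>131.6 or abs(o["torque"][2])>0.6 or o["time"]>tmax: print("event"); break
        if F[2]<-13: z-=min(0.5,0.12*(-13-F[2]))
        elif F[2]>-10: z+=min(0.4,0.08*(F[2]+10))
    return psi,z
E
python3 - <<'E'
from h import *
print(seek(51.7,130.6,58))
E
```

```text
52.2 24.04 z 130.75 cmd 130.60 [-4.2  3.9 -6.7] Tz 0.10 q6 0.4578 g 14.1
52.7 24.29 z 131.33 cmd 130.86 [-6.8  3.9 -2.7] Tz -0.00 q6 0.4490 g 14.0
53.2 24.54 z 132.00 cmd 131.26 [-5.5  4.2 -1.3] Tz 0.07 q6 0.4403 g 13.7
event
(53.2, np.float64(131.26019943889324))
```

z is rising with almost no force, so the tooth has found the slot at about 13° past the mark. Pulling fully up.

```bash
python3 - <<'E'
from h import *
for z in (132.2,133,133.8,134.5,135.0):
    movel(*pose(z,53.2),v=15); o=st(z)
    if o["wrist_force"][2]<-15: print("stop"); break
s=capture("side"); crop(s,"s10",290,380,140,230,6)
E
```

```text
132.2 24.79 [498.16 -25.92 133.48] q6 0.4404 F [-8.2  4.6  4.2] T [1.916 3.527 0.02 ] g 13.8
133 25.04 [498.15 -25.95 134.62] q6 0.4404 F [-11.3   5.8   7.5] T [2.075 3.867 0.092] g 14.3
133.8 25.29 [498.16 -25.95 135.21] q6 0.4404 F [-10.3   4.9   5. ] T [1.977 3.53  0.054] g 13.9
134.5 25.54 [498.12 -25.94 135.31] q6 0.4404 F [-7.   4.3 -1.3] T [1.51  2.298 0.112] g 13.8
135.0 25.79 [498.06 -25.9  135.32] q6 0.4404 F [-5.6  4.  -5.1] T [1.518 1.922 0.058] g 13.5
```

View pics/s10.png

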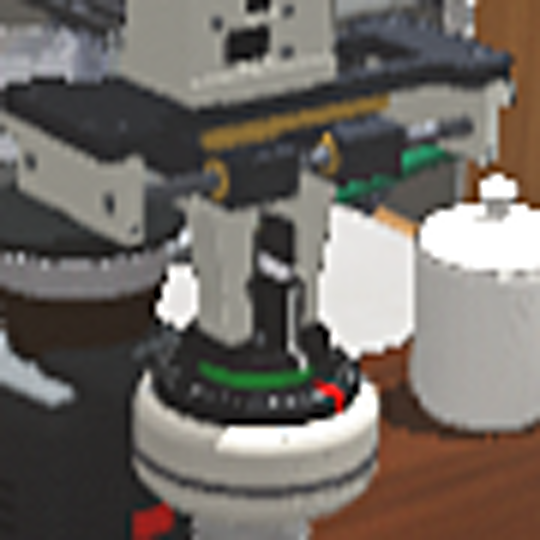

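The knob is up 7.1 mm with the green band clearly visible. Letting go and retreating.

```bash
python3 - <<'E'
from h import *
ungrasp(); st("open")
p=get_obs()["eef_pos"]
movel([p[0],p[1],165],v=80); st()
movel([p[0],p[1],260],v=200); st("up")
s=capture("side"); crop(s,"s11",230,400,130,270,4)
c=capture("wrist"); print("w",meas(c,498,-26)); crop(c,"w8",200,430,130,310,3)
E
```

```text
open 27.12 [498.47 -25.97 134.97] q6 0.4409 F [ 0.2 -0.7 -0.1] T [ 0.028 -0.012 -0.017] g 87.8
 27.64 [498.38 -25.88 164.97] q6 0.4408 F [-0.7 -0.8 -0.5] T [-0.04   0.008  0.032] g 87.8
up 28.27 [498.11 -25.88 259.5 ] q6 0.4408 F [-1.1  0.7 -0.6] T [ 0.012 -0.026 -0.059] g 87.7
w (((498.35223388671875, -25.35218620300293), (13.13845443725586, 46.1146125793457), 44.73247528076172), array([500.08283876, -27.0454904 , 201.57311651]), np.int64(23), array([465.64187119,  -5.9982407 , 159.13885103]), array([321.86956522, 223.08695652]))
```

View pics/s11.png

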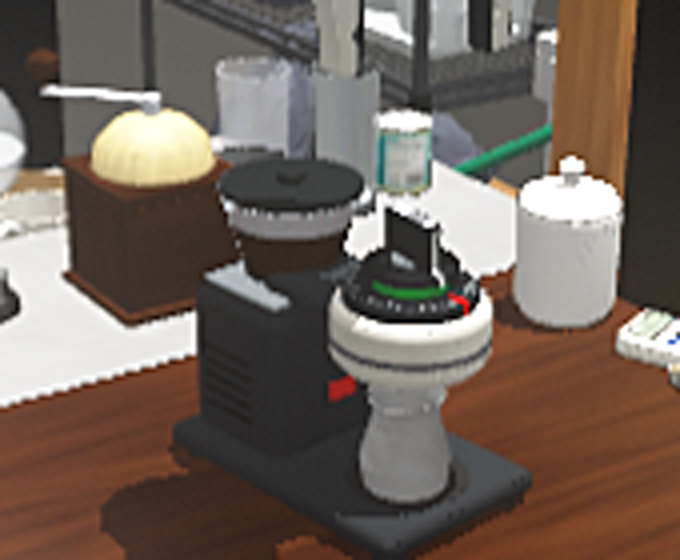

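View pics/w8.png

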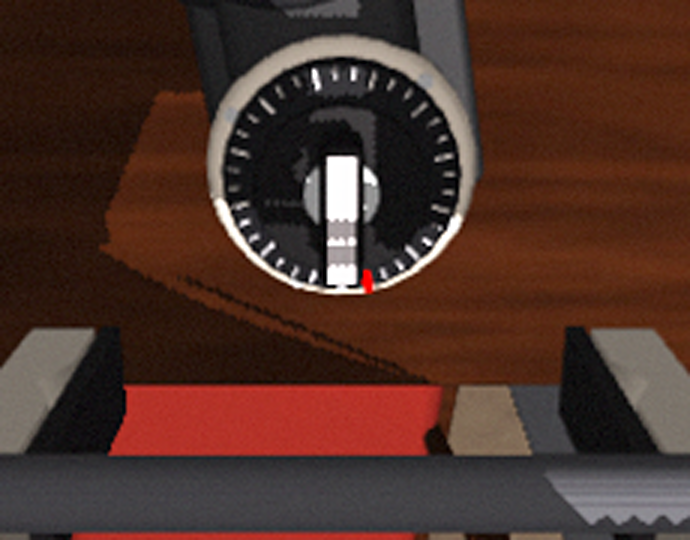

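The bar top is at 201.6 mm (it was 194.7), the pointer is about 13 to 15° clockwise of the mark, the axis has not moved, and the jug stands. Handing in.

```bash
python3 - <<'E'
from h import *
pause(0.3); st(); hand_in()
E
```

```text
28.67 [498.3  -26.01 259.55] q6 0.4408 F [ 0.5 -0.2 -0.1] T [ 0.063 -0.038  0.037] g 87.7
the job is handed in; nothing more can be done
```

The grind knob is locked fully up with its green band showing, in the first slot past the red mark. I handed the job in at about 29 s. No verdict was reported.

**What I did:** I gripped the bar handle and turned the knob about 40° clockwise until the pointer met the mark. Then I pulled up lightly and eased it on about 13° more until the tooth dropped in. After pulling it fully up I let go and moved clear.

**Last checks:**
- **Lift:** the bar top went from 194.7 to 201.6 mm, so the knob is up about 6.9 of its 7 mm.
- **Pointer:** it sits about 13–15° clockwise of the mark, inside the 0–28° allowed.
- **Grinder:** the knob axis is within about 1 mm of where it was. The jug stands upright in the last pictures, and the sugar pot and timer look undisturbed. I did not recheck the scoop up close.
- **Robot:** it touches nothing, and the wrist force is about zero.

**What disagreed or went wrong:**
- **Tool height:** the real fingertips sit about 40 mm above the reported tool point, so my first grasp closed on air above the bar. I measured the offset in two cameras and lowered the arm to match.
- **Camera offset:** the top and side views were 2–4 mm off the wrist view. I used the wrist camera, averaging two views half a turn apart.
- **Pull force:** the first pull reached 17 N without lifting the knob until I turned it a little. It later peaked at 18.6 N (the grinder tips at about 22 N) because the arm's controller kept building force. I eased off, and the side pictures showed no movement of the grinder.

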